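# Prop the former bin and fit the bending sleeve

### The arm

A 6-joint arm with a two-finger parallel gripper is mounted at the origin on the work surface. World frame = base frame: x ahead of the robot, y to its left, z up, the work surface at z = 0. Lengths are in m, angles in rad, forces in N, time in s.
With the tool pointing down it reaches from about 0.375 to 0.925 m from the base axis. Payload 5.7 kg.
Tool frame: the origin (TCP) lies at the very end of the fingers, on their centre line; the grasp point (between the pads) lies 19 mm behind it; z points along the fingers, y is the direction in which the jaws open and shut (so a half turn about z gives the same grasp; the last joint's range is limited). The gripper opens to 88 mm and grips with 3 to 60 N. Pads are 20 mm wide; open, the fingers measure 115 mm over their backs; the gripper's body (75 mm by 178 mm) begins 61 mm behind the grasp point.
Start: joints at [1.015, 0.359, 1.51, -0, 1.272, -0.115], TCP at [0.256, 0.543, 0.223] pointing down, gripper open.
Joint ranges: [-2.97, 2.97], [-1.01, 2.36], [0.21, 2.38], [-0.96, 4.11], [0.2, 2.71], [-2.98, 2.98]. Speed limits (rad/s): [2.39, 2.39, 3.14, 3.14, 3.14, 3.14].

### API

Orientations are given as a unit quaternion [x, y, z, w].
In Python, from bench import env, vision gives the robot as it stands.
- The arm moves only by the tool arm_command, never from a script. Its argument "steps" is a list of rows, each a list of 7 numbers: the opening, from 0 (shut) to 1 (fully open), then the shift along the tool's x, y, z in cm, then the turn, a rotation vector about the tool's x, y, z in degrees. In form: [[grip, x, y, z, ax, ay, az], ...]. A call has 1 to 20 rows; each row is the pose to reach, as a shift and turn from the pose commanded when the call began, along the tool's axes at that moment; what a row does not reach only later rows make up. A row lasts 1/10 s, in which the tool goes at most 50 mm and 8.59 degrees, less where a joint would pass 70% of its speed; a pose out of reach is approached as far as the arm can. A call with a gripper value outside its range is refused whole. The fingers move at their own pace and stop on an object; "squeeze" is the grip in N (left out, the last holds). Time passes only in rows, so rows that repeat a pose let the fingers close. It gives the time, the measured TCP pose, the force and the opening at its end, in the units of the state.
- env.get_obs(): the state, without advancing time (a new reading comes with each control period).
- vision.read_camera(name): name is "scene" or "top"; returns the picture (480x640x3 uint8, red, green, blue); there is no depth.
- vision.get_calibration(name): a dict with "K" (3x3 intrinsics, pixels), "rvec" (rotation vector, rad) and "tvec" (3), from world to camera coordinates, as OpenCV has them. Camera axes: x right, y down, z forward; pixel columns grow to the right and rows downward; lengths in m; the calibration is good to about 2 mm. A picture is of the moment at which its call begins. get_calibration takes no time and is no camera call.
- env.close_job(): hands the job in, once; it reports no verdict.
The state is a dict: "time_s": time; "joint_pos": joint angles; "joint_vel": joint speeds; "effort": joint torques, N m; "eef_pos": TCP position; "tool_rot": TCP orientation; "contact_force": force on the tool from outside, world axes, zero at the start; "torque": the same for the moment, N m; "grip_width": opening from 0.0 (shut) to 1.0 (fully open).
Only numpy, scipy, OpenCV 4.12 (cv2) and the standard library are available. Lean on these libraries where they do the work, as an engineer would, in place of code of your own. Each camera call takes 0.05 s, during which the arm holds its last target. There are 200 camera calls.

### The job

Lift the lid of the grey steel bin and prop it wide open on its stay, at the upper tooth: keep hold of the handle while easing the lid down until you feel the stay carry it, without dropping it or pressing hard on the stay, and only then let go. Then reach in under the propped lid, take out the steel sleeve (the open tube), and push it fully down over the upright spigot of the bending jig. Leave the lid propped and do not disturb the other things on the bench or in the bin.

Things in the scene. Friction and masses are not known exactly. Their poses are not given: they have to be found in the camera images.
- bin_floor (a point): Grey sheet-steel bin, fixed: 190 mm deep (x), 270 mm wide (y), 100 mm high, walls and floor 5 mm. Point: centre of the inner floor, 5 mm above the bench; x points to the hinge (away from the robot), z up. Sleeve and round bar stand in its front half, left and right, either way round, about 120 mm apart; a square tube lies along the back.
- lid (a joint): Lid angle (rad): 0 shut, grows as it opens, stop at 1.32. A 6 mm grey steel plate, 190 by 270 mm, 0.5 to 0.9 kg; it falls shut if let go unsupported. Carried by the stay on the upper tooth it rests somewhere from 1.0 to 1.2 rad (differs from start to start, not measured); on the lower tooth at 0.5 to 0.7, too low. Raised to 1.27 the stay's foot has surely dropped behind the upper tooth.
- lid_bar (a point): Middle of the lid's handle: round steel bar, 14 mm diameter, 110 mm long along the bin's y, on two arms 45 mm beyond the lid's front edge, in the lid's plane, 235 mm from the hinge; 104 mm above the bench when shut. Gap to the lid's edge 38 mm. Pinched from above it can turn between the fingers, so the hand may stay upright. Axes turn with the lid; shut, x points to the hinge.
- lid_hinge (a point): Middle of the lid's hinge line at the far upper edge of the bin, 100 mm above the bench. y runs along the hinge; lid angle is a turn about +y, which lifts the front edge.
- sleeve_mid (a point): Steel bending sleeve, an open tube: 46 mm outside diameter, 35 mm bore, 90 mm long, about 0.2 to 0.3 kg, standing upright in the bin. Point: its centre, half-way up (45 mm from either end); z is the tube's axis. Either end may go down.
- spigot_foot (a point): Bending jig: dark steel plate 150 by 130 by 15 mm, fixed on the bench, four bolt heads and an upright steel spigot, 30 mm diameter, tapered tip. Point: on the spigot's axis at its foot, on the 54 mm shoulder, 18 mm above the bench; z up. The tip is 62 mm above it. Fully home, the sleeve stands on this shoulder, its centre 45 mm above the point.
- stay: Steel rod, 120 mm long, origin at its pivot on the lid's left (+y) edge, 75 mm from the hinge; it points along its own -x. Its foot trails forward over a toothed strip on the bin's left rim. Raising the lid drags it toward the hinge, over each tooth, behind which it drops by itself; easing the lid down then jams it there and it carries the lid. Slender: 20 N down on the bar (60 N on it) is too much.
- roundbar: Bystander: solid steel bar offcut, 42 mm diameter, 75 mm tall, standing in the bin; origin at the centre of its underside.
- squaretube: Bystander: dark square steel tube, 30 by 30 by 160 mm, lying in the back of the bin; origin at the centre of its underside.
- hook_a: Bystander: bent strap-steel hook lying on the bench, about 200 mm long, 22 mm high; origin at the centre of its bend.
- hook_b: Bystander: another such bent strap-steel hook; origin at the centre of its bend.
- hammer: Bystander: hammer lying on the bench; origin under its middle.
- pot: Bystander: open steel pot, 90 mm diameter, 110 mm high, standing on the bench; origin at the centre of its underside.
Mind the look-alikes: they are no part of the job. What is shaped like the part that bears spigot_foot but brown is not meant.

How it is judged:
On the way, in this order (a step that is already met when the one before it is completed fails the run):
1. the lid, still held, is eased down onto its stay at the upper tooth until the stay carries it (value of joint lid above 0.95 rad and contact force between stay and anything else above 2.5 N and contact force between the fingers and lid above 0.5 N and velocity of joint lid between -0.3 and 0.3 rad/s), for 0.2 s.
2. the lid rests on its stay at the upper tooth, let go, with the sleeve still in the bin (value of joint lid above 0.95 rad and contact force between each of the fingers, the arm and lid below 0.1 N and distance of sleeve_mid from where it was at the start of the episode below 0.02 m), for 0.3 s.
3. the sleeve is fully down on the spigot (horizontal distance between sleeve_mid and spigot_foot below 0.005 m and z of sleeve_mid in the frame of spigot_foot between 0.041 and 0.049 m and angle between the z axis of sleeve_mid and the z axis of spigot_foot, either way round below 0.08 rad), for 0.2 s.
At the end, for the whole second after the job is handed in: The lid stands still, propped above 0.95 rad on its stay; the sleeve stands on the spigot's shoulder: within 5 mm of its axis, centre 41 to 49 mm above the shoulder, upright within 0.08 rad (all of step 3 and value of joint lid above 0.95 rad and linear speed of stay below 0.02 m/s and velocity of joint lid between -0.05 and 0.05 rad/s); the robot touches nothing.
It fails at once if the lid was dropped or slammed (closing faster than 1.5 rad/s) (velocity of joint lid below -1.5 rad/s).
It fails at once if the stay was overloaded (more than 60 N on it): the lid was forced down or dropped on it (contact force between stay and anything else above 60 N).
It fails at once if another thing on the bench or in the bin was moved by more than 40 mm (distance of any of roundbar, squaretube, hook_a, hook_b, hammer, pot from where it was at the start of the episode above 0.04 m).
It also fails if it takes over 64 s, if anything falls off the work surface, if the arm or the gripper's body presses on something with over 40 N, if the wrist force passes 120 N, or if a joint passes its speed limit or range.

## Working session

There is one attempt and no reset: what is moved stays moved. The work goes in short steps, Python scripts to look and compute and a tool call to move; the robot and the scene stay as the last step left them, time stands still between calls to the robot, and variables do not carry over. Pictures are saved under pics/ and viewed, on a budget of 10 in all, crops included, one or two more only if the job needs it, and the job is handed in when it is done.

Besides the shell and the picture viewer there is one more tool, called after ">>>" in YAML: its name, and indented under it one key for each argument. arm_command: Moves the arm, as the interface text tells. Its arguments: {"type":"object","properties":{"steps":{"type":"array","items":{"type":"array","items":{"type":"number"}}},"squeeze":{"type":"number"}},"required":["steps"]}

```bash
ls; mkdir -p pics; python3 - <<'E'
from bench import env, vision
import cv2
for n in ("scene","top"):
    cv2.imwrite(f"pics/{n}0.png", vision.read_camera(n)[:,:,::-1]); print(vision.get_calibration(n))
print(env.get_obs())
E
```

```text
pics
{'K': array([[476.94637406,   0.        , 308.52879481],
       [  0.        , 476.94637406, 246.3804304 ],
       [  0.        ,   0.        ,   1.        ]]), 'rvec': array([ 1.16039076,  2.44601709, -0.91178057]), 'tvec': array([ 0.33410673, -0.22882992,  1.46901621])}
{'K': array([[475.74319309,   0.        , 323.82500287],
       [  0.        , 475.74319309, 235.06156644],
       [  0.        ,   0.        ,   1.        ]]), 'rvec': array([ 2.16016626, -2.19412756,  0.1489594 ]), 'tvec': array([-0.0371828 ,  0.49672181,  1.317497  ])}
{'time_s': 0.1, 'joint_pos': array([ 1.01491241e+00,  3.59409122e-01,  1.51131316e+00,  1.43059284e-05,
        1.27249941e+00, -1.15082253e-01]), 'joint_vel': array([-0.00018507, -0.00186762, -0.00159261, -0.00087323, -0.00233878,
       -0.00048392]), 'effort': array([-5.18050347e-04, -5.16352773e+01, -2.71406829e+01,  6.77579362e-02,
        2.75402970e-02, -1.93416082e-05]), 'eef_pos': array([0.25566379, 0.5421222 , 0.22191206]), 'tool_rot': array([ 2.18622760e-01,  9.75809113e-01, -7.66862658e-04, -2.74615431e-04]), 'contact_force': array([ 0.71728294, -0.01526592, -0.057052  ]), 'torque': array([ 0.02315592, -0.00387381, -0.01932371]), 'grip_width': 1.000889825046035}
```

View pics/scene0.png

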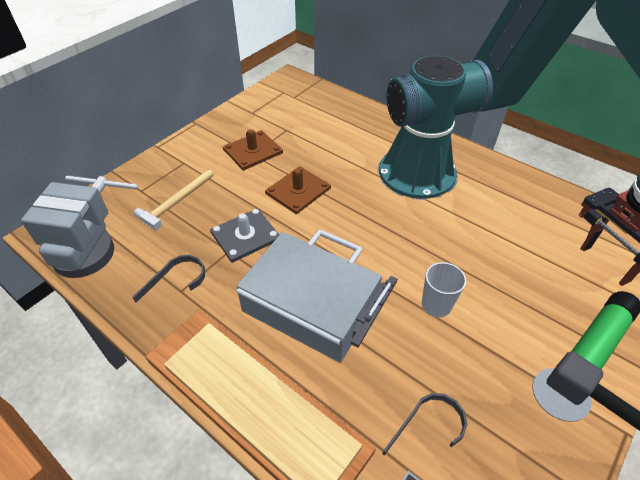

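View pics/top0.png

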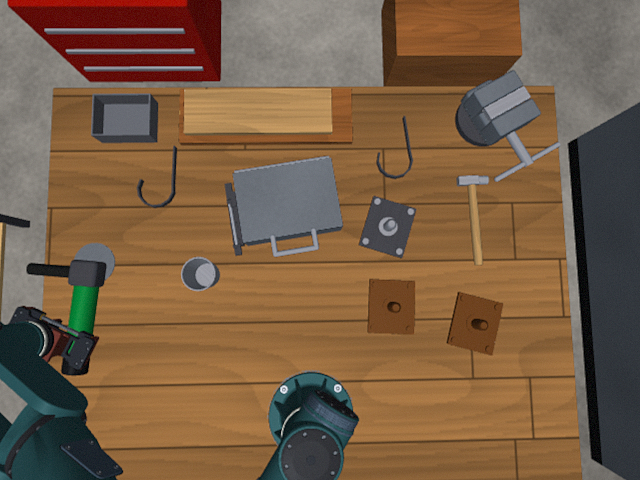

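The scene view shows the closed bin with its lid at about (310,285), the bar at about (333,245) and the grey jig at (243,230). In the top view the lid is at about (287,200), the bar at (295,251) and the grey spigot at (388,226). I'll make one zoomed composite to measure from.

```bash
python3 - <<'E'
import cv2, numpy as np
t=cv2.imread("pics/top0.png")[145:265,220:420]; s=cv2.imread("pics/scene0.png")[200:365,205:405]
r=lambda a:cv2.resize(a,None,fx=4,fy=4,interpolation=cv2.INTER_CUBIC)
cv2.imwrite("pics/c1.png",r(t)); 
cv2.imwrite("pics/c2.png",cv2.resize(s,None,fx=3.6,fy=3.6,interpolation=cv2.INTER_CUBIC))
E
```

```text
(no output)
```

View pics/c1.png

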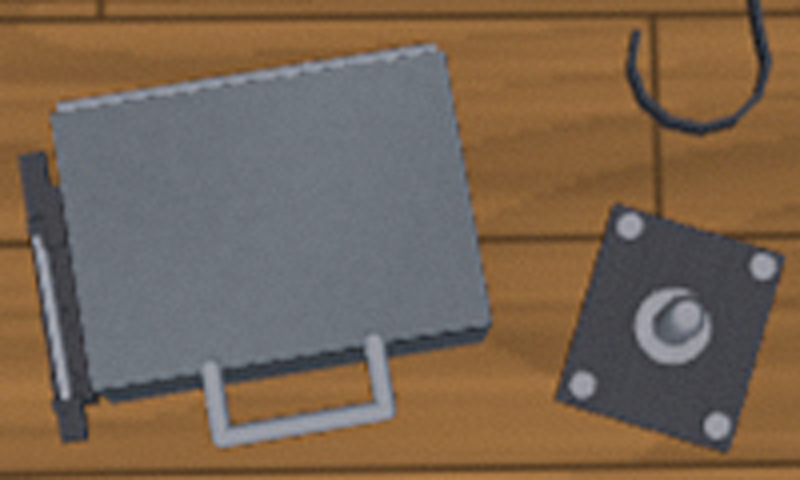

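View pics/c2.png

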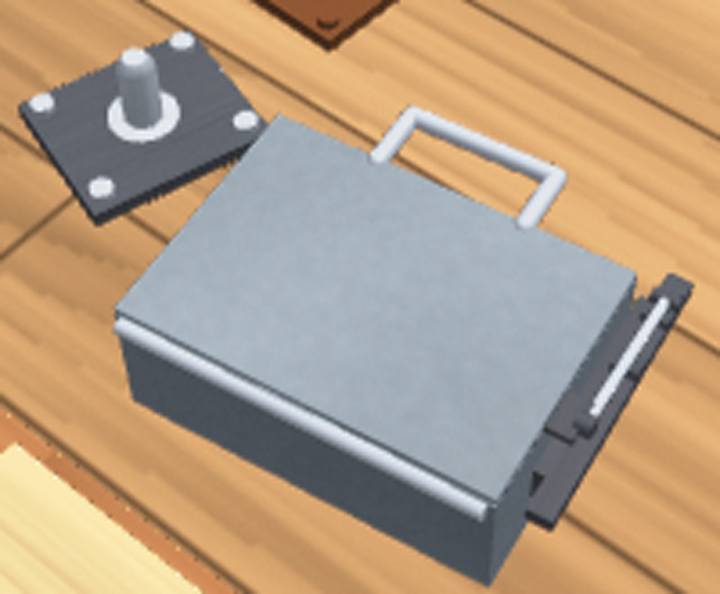

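The crops give these pixels. Top crop (4x): bar ends (218,438) and (390,410); lid corners (98,390), (490,328), (440,48), (55,108); spigot tip (685,310); shoulder (672,326). Scene crop (3.6x): bar ends (412,113) and (562,178); tip (134,55); shoulder (143,117). Next I'll fit the poses.

```bash
cat > h.py <<'E'
import numpy as np, cv2
from bench import env, vision
from scipy.optimize import least_squares
from scipy.spatial.transform import Rotation as R
C={n:vision.get_calibration(n) for n in("top","scene")}
def proj(n,P):
    c=C[n]; return cv2.projectPoints(np.atleast_2d(np.float64(P)),c["rvec"],c["tvec"],c["K"],None)[0][:,0]
def onplane(n,px,z):
    c=C[n]; Rm=cv2.Rodrigues(c["rvec"])[0]; o=-Rm.T@c["tvec"]
    d=Rm.T@np.linalg.inv(c["K"])@[px[0],px[1],1]; return o+d*(z-o[2])/d[2]
def tri(pt,ps):
    return least_squares(lambda X:np.r_[proj("top",X)[0]-pt,proj("scene",X)[0]-ps],[.5,0,.05])
def T(p): return (np.array(p)+.5)/4-.5+[220,145]
def S(p): return (np.array(p)+.5)/3.6-.5+[205,200]
E
python3 - <<'E'
from h import *
# bin-local coordinates from the hinge point: x to hinge => front negative ; z rel bench
names=["barL","barR","FL","FR","RR","RL"]
L=np.array([[-.235,.055,.104],[-.235,-.055,.104],[-.19,.135,.107],[-.19,-.135,.107],[0,-.135,.107],[0,.135,.107]])
t=T([(218,438),(390,410),(98,390),(490,328),(440,48),(55,108)]); s=S([(562,178),(412,113),(635,272),(280,117),(117,308),(495,500)])
def W(p):
    c,q=np.cos(p[2]),np.sin(p[2]); return np.c_[p[0]+c*L[:,0]-q*L[:,1],p[1]+q*L[:,0]+c*L[:,1],L[:,2]]
f=lambda p:np.r_[(proj("top",W(p))-t),(proj("scene",W(p))-s)].ravel()
r=least_squares(f,[.7,0,0],loss="soft_l1"); print(r.x, r.fun.reshape(-1,2).round(1).tolist())
w=W(r.x);print(w.round(3).tolist())
for i in range(6): print(names[i],tri(t[i],s[i]).x.round(4))
for n,a,b in(("tip",(685,310),(134,55)),("sh",(672,326),(143,117))):
    q=tri(T(a),S(b)); print(n,q.x.round(4),q.cost)
print(onplane("top",T((672,326)),.018),onplane("scene",S((143,117)),.018))
pl=np.array([onplane("top",T(p),.015) for p in((615,203),(783,255),(728,452),(555,398))]);print(pl.mean(0),pl.round(3).tolist())
for n,px in(("pot",(200,274)),("hookend",(381,176))): print(n,onplane("top",px,.0 if n!="pot" else .05))
E
```

```text
[0.68009999 0.0690351  0.14954447] [[0.5, -0.3], [-1.5, -0.1], [-2.2, -0.2], [0.3, -1.1], [0.9, 0.3], [-1.9, 0.9], [-1.3, -0.2], [0.4, 0.6], [1.0, -0.5], [-0.3, -1.8], [-1.2, -0.7], [0.1, 0.2]]
[[0.44, 0.088, 0.104], [0.456, -0.02, 0.104], [0.472, 0.174, 0.107], [0.512, -0.093, 0.107], [0.7, -0.064, 0.107], [0.66, 0.203, 0.107]]
barL [0.4383 0.0905 0.1037]
barR [ 0.4551 -0.0235  0.1034]
FL [0.4714 0.1704 0.1013]
FR [ 0.5108 -0.0931  0.0989]
RR [ 0.7003 -0.0614  0.1073]
RL [0.6605 0.2004 0.1063]
tip [ 0.5225 -0.2265  0.0837] 0.042644305240888566
sh [ 0.521  -0.2293  0.0137] 0.0023173561945353752
[ 0.52033583 -0.2284549   0.018     ] [ 0.52353896 -0.2262322   0.018     ]
[ 0.52045247 -0.2277796   0.015     ] [[0.611, -0.19, 0.015], [0.571, -0.311, 0.015], [0.43, -0.266, 0.015], [0.47, -0.143, 0.015]]
pot [0.39120145 0.29661365 0.05      ]
hookend [ 0.67124538 -0.21659848  0.        ]
```

```bash
cat >> h.py <<'E'
import json,os
def cmd():
    if os.path.exists("cmd.json"):
        d=json.load(open("cmd.json")); return np.array(d["p"]),R.from_quat(d["q"])
    return np.array([.256,.543,.223]),R.from_quat([.218623,.975809,0,0])
def tool(yaw,tilt=0):
    "tool y at heading yaw (rad), z down, leaned by tilt about tool y (+: fingers point along tool x reversed)"
    y=np.array([np.cos(yaw),np.sin(yaw),0]); z=np.array([0,0,-1.]); return R.from_matrix(np.c_[np.cross(y,z),y,z])*R.from_rotvec([0,tilt,0])
def plan(targets,nd=1):
    "targets: list of (p,R); prints tool-axes rows in cm/deg, rounded; saves last as commanded"
    p0,R0=cmd()
    for p,Rt in targets:
        s=(R0.inv().apply(np.array(p)-p0)*100).round(2); a=np.degrees((R0.inv()*Rt).as_rotvec()).round(1); print(s.tolist(),a.tolist())
    json.dump(dict(p=(p0+R0.apply(s/100)).tolist(),q=(R0*R.from_rotvec(np.radians(a))).as_quat().tolist()),open("cmd.json","w"))
H=np.array([.680,.069,.100]); YAW=.15; BX=np.array([np.cos(YAW),np.sin(YAW),0]); BY=np.array([-np.sin(YAW),np.cos(YAW),0])
def barpos(th): return H+BX*(-.235*np.cos(th)+.004*np.sin(th))+np.array([0,0,.235*np.sin(th)+.004*np.cos(th)])
E
python3 - <<'E'
from h import *
print(barpos(0)); plan([([.447,.034,.16],tool(YAW))])
E
```

```text
[0.4476388  0.03388204 0.104     ]
[-38.99, -37.88, 6.3] [0.0, 0.0, 56.1]
```

>>> arm_command:
  steps:
    - [0.43,-38.99,-37.88,6.3,0,0,56.1]
    - [0.43,-38.99,-37.88,6.3,0,0,56.1]
    - [0.43,-38.99,-37.88,6.3,0,0,56.1]
    - [0.43,-38.99,-37.88,6.3,0,0,56.1]
    - [0.43,-38.99,-37.88,6.3,0,0,56.1]
    - [0.43,-38.99,-37.88,6.3,0,0,56.1]
    - [0.43,-38.99,-37.88,6.3,0,0,56.1]
    - [0.43,-38.99,-37.88,6.3,0,0,56.1]
    - [0.43,-38.99,-37.88,6.3,0,0,56.1]
    - [0.43,-38.99,-37.88,6.3,0,0,56.1]
    - [0.43,-38.99,-37.88,6.3,0,0,56.1]
    - [0.43,-38.99,-37.88,6.3,0,0,56.1]
    - [0.43,-38.99,-37.88,6.3,0,0,56.1]
    - [0.43,-38.99,-37.88,6.3,0,0,56.1]
    - [0.43,-38.99,-37.88,6.3,0,0,56.1]
    - [0.43,-38.99,-37.88,6.3,0,0,56.1]

```text
time_s: 1.7
eef_pos: [0.4465, 0.0349, 0.1598]
tool_rot: [0.651, 0.759, -0.0, -0.0]
contact_force: [-0.5, 0.2, -1.1]
grip_width: 0.43
```

```bash
python3 - <<'E'
from h import *
o=env.get_obs(); print(o['joint_pos'].round(3))
cv2.imwrite("pics/s1.png",cv2.resize(vision.read_camera("scene")[150:350,230:450,::-1],None,fx=3,fy=3))
E
```

```text
[-0.076  0.217  1.904  0.     1.021 -0.23 ]
```

View pics/s1.png

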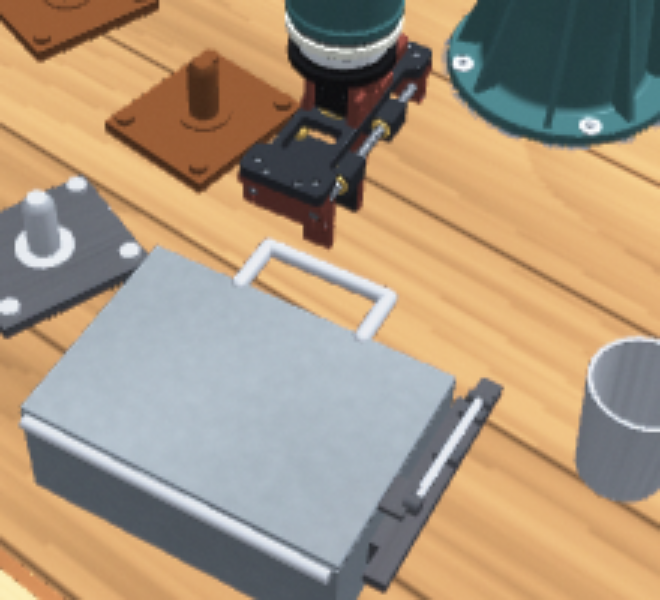

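The hand is above the middle of the bar, with its jaws across it (finger at about (320,230) in the crop). I'll descend and pinch.

>>> arm_command:
  steps:
    - [0.43,0,0,3,0,0,0]
    - [0.43,0,0,5,0,0,0]
    - [0.43,0,0,6.5,0,0,0]
    - [0.43,0,0,7.5,0,0,0]
    - [0.43,0,0,7.5,0,0,0]
    - [0.0,0,0,7.5,0,0,0]
    - [0.0,0,0,7.5,0,0,0]
    - [0.0,0,0,7.5,0,0,0]
    - [0.0,0,0,7.5,0,0,0]
    - [0.0,0,0,7.5,0,0,0]
    - [0.0,0,0,7.5,0,0,0]
  squeeze: 30

```text
time_s: 2.85
eef_pos: [0.4492, 0.0338, 0.0854]
tool_rot: [0.652, 0.758, 0.001, 0.001]
contact_force: [3.9, 2.8, -0.7]
grip_width: 0.152
```

```bash
python3 - <<'E'
from h import *
p,r=cmd(); p=p+r.apply([0,0,.075]); json.dump(dict(p=p.tolist(),q=r.as_quat().tolist()),open("cmd.json","w"))
d=p-[0,0,-.019]-barpos(0) ; print(d)
p0=p.copy()
t=[p0+barpos(th)-barpos(0) for th in np.linspace(0,1.28,33)[1:]]
plan([(x,r) for x in t])
E
```

```text
[-6.32343945e-04  1.70041387e-04  2.77555756e-17]
[-0.0, 0.03, -0.94] [0.0, 0.0, 0.0]
[-0.0, 0.11, -1.88] [0.0, 0.0, 0.0]
[-0.0, 0.22, -2.81] [0.0, 0.0, 0.0]
[-0.0, 0.36, -3.74] [0.0, 0.0, 0.0]
[-0.0, 0.55, -4.66] [0.0, 0.0, 0.0]
[-0.0, 0.77, -5.57] [0.0, 0.0, 0.0]
[-0.0, 1.03, -6.48] [0.0, 0.0, 0.0]
[-0.0, 1.32, -7.37] [0.0, 0.0, 0.0]
[-0.0, 1.65, -8.25] [0.0, 0.0, 0.0]
[-0.0, 2.01, -9.12] [0.0, 0.0, 0.0]
[-0.0, 2.41, -9.97] [0.0, 0.0, 0.0]
[-0.0, 2.84, -10.81] [0.0, 0.0, 0.0]
[-0.0, 3.31, -11.62] [0.0, 0.0, 0.0]
[-0.0, 3.8, -12.42] [0.0, 0.0, 0.0]
[-0.0, 4.33, -13.2] [0.0, 0.0, 0.0]
[-0.0, 4.89, -13.95] [0.0, 0.0, 0.0]
[-0.0, 5.48, -14.69] [0.0, 0.0, 0.0]
[-0.01, 6.1, -15.4] [0.0, 0.0, 0.0]
[-0.01, 6.74, -16.08] [0.0, 0.0, 0.0]
[-0.01, 7.41, -16.74] [0.0, 0.0, 0.0]
[-0.01, 8.11, -17.37] [0.0, 0.0, 0.0]
[-0.01, 8.84, -17.97] [0.0, 0.0, 0.0]
[-0.01, 9.58, -18.54] [0.0, 0.0, 0.0]
[-0.01, 10.35, -19.08] [0.0, 0.0, 0.0]
[-0.01, 11.14, -19.59] [0.0, 0.0, 0.0]
[-0.01, 11.95, -20.07] [0.0, 0.0, 0.0]
[-0.01, 12.78, -20.51] [0.0, 0.0, 0.0]
[-0.01, 13.62, -20.93] [0.0, 0.0, 0.0]
[-0.01, 14.48, -21.3] [0.0, 0.0, 0.0]
[-0.01, 15.36, -21.65] [0.0, 0.0, 0.0]
[-0.01, 16.25, -21.96] [0.0, 0.0, 0.0]
[-0.01, 17.15, -22.23] [0.0, 0.0, 0.0]
```

Gripped: the opening of 0.152 is about 13.4 mm, which matches the 14 mm bar. The bar pulled the hand about 2.5 mm along +x, so I'll add 0.25 cm to tool y and follow the arc.

>>> arm_command:
  steps:
    - [0,0,0.25,0,0,0,0]
    - [0,0,0.28,-0.94,0,0,0]
    - [0,0,0.36,-1.88,0,0,0]
    - [0,0,0.47,-2.81,0,0,0]
    - [0,0,0.61,-3.74,0,0,0]
    - [0,0,0.8,-4.66,0,0,0]
    - [0,0,1.02,-5.57,0,0,0]
    - [0,0,1.28,-6.48,0,0,0]
    - [0,0,1.57,-7.37,0,0,0]
    - [0,0,1.9,-8.25,0,0,0]
    - [0,0,2.26,-9.12,0,0,0]
    - [0,0,2.66,-9.97,0,0,0]
    - [0,0,3.09,-10.81,0,0,0]
    - [0,0,3.56,-11.62,0,0,0]
    - [0,0,4.05,-12.42,0,0,0]
    - [0,0,4.58,-13.2,0,0,0]
    - [0,0,5.14,-13.95,0,0,0]
    - [0,0,5.73,-14.69,0,0,0]
    - [0,0,6.35,-15.4,0,0,0]
    - [0,0,6.35,-15.4,0,0,0]

```text
time_s: 4.85
eef_pos: [0.5048, 0.0425, 0.2396]
tool_rot: [0.652, 0.759, -0.004, -0.003]
contact_force: [-16.3, -6.6, 10.1]
grip_width: 0.149
```

>>> arm_command:
  steps:
    - [0,0,-0.4,0,0,0,0]
    - [0,0,0.24,-0.68,0,0,0]
    - [0,0,0.91,-1.34,0,0,0]
    - [0,0,1.61,-1.97,0,0,0]
    - [0,0,2.34,-2.57,0,0,0]
    - [0,0,3.08,-3.14,0,0,0]
    - [0,0,3.08,-3.14,0,0,0]

```text
time_s: 5.55
eef_pos: [0.5378, 0.0475, 0.2727]
tool_rot: [0.652, 0.758, -0.002, -0.001]
contact_force: [-15.5, -4.2, 16.2]
grip_width: 0.15
```

```bash
python3 - <<'E'
from h import *
o=env.get_obs(); print(o['contact_force'],o['torque'],o['eef_pos'],o['tool_rot'])
cv2.imwrite("pics/s2.png",cv2.resize(vision.read_camera("scene")[130:370,210:430,::-1],None,fx=2.5,fy=2.5))
E
```

```text
[-15.53922192  -4.18712444  16.21117955] [-0.87364444  2.74656506  0.04484762] [0.53782365 0.04749121 0.27265152] [ 0.65172806  0.75844836 -0.00209323 -0.00149264]
```

View pics/s2.png

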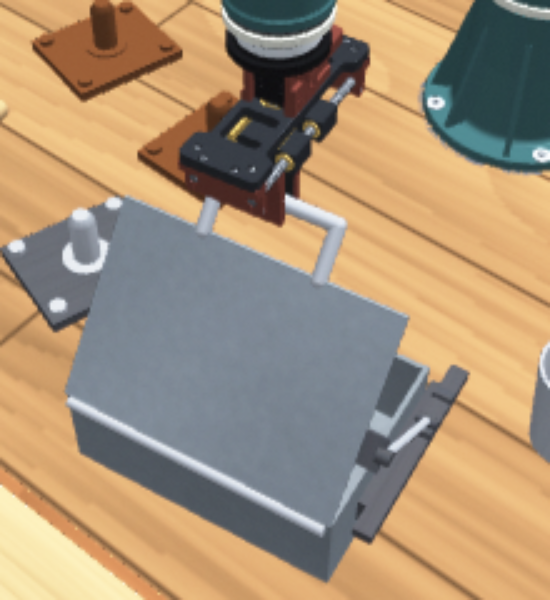

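The lid is at about 0.9 rad, with the stay's foot still on the strip at about (385,455) in the crop. There is about 22 N of radial compression on the hand, so I'll back off about 3.5 mm radially and re-base the arc on the measured bar position.

>>> arm_command:
  steps:
    - [0,0,-0.3,-0.3,0,0,0]
    - [0,0,0.75,-1.05,0,0,0]
    - [0,0,1.93,-1.8,0,0,0]
    - [0,0,3.15,-2.55,0,0,0]
    - [0,0,4.4,-3.2,0,0,0]
    - [0,0,5.7,-3.8,0,0,0]
    - [0,0,5.7,-3.8,0,0,0]

```text
time_s: 6.3
eef_pos: [0.5989, 0.0569, 0.3096]
tool_rot: [0.652, 0.758, 0.001, 0.001]
contact_force: [-2.1, -2.3, 2.9]
grip_width: 0.151
```

>>> arm_command:
  steps:
    - [0,0,0.5,-0.25,0,0,0]
    - [0,0,1.1,-0.45,0,0,0]
    - [0,0,1.7,-0.6,0,0,0]
    - [0,0,1.7,-0.6,0,0,0]
    - [0,0,1.7,-0.6,0,0,0]

```text
time_s: 6.8
eef_pos: [0.6138, 0.0591, 0.3147]
tool_rot: [0.652, 0.758, 0.0, 0.0]
contact_force: [-1.9, -1.4, 4.3]
grip_width: 0.154
```

```bash
python3 - <<'E'
from h import *
o=env.get_obs(); print(o['contact_force'],o['torque'],o['eef_pos'],o['tool_rot'])
a=vision.read_camera("scene")[110:370,210:430,::-1]; b=vision.read_camera("top")[130:270,210:360,::-1]
a=cv2.resize(a,None,fx=2,fy=2); b=cv2.resize(b,(400,373)); b=cv2.copyMakeBorder(b,0,520-373,0,0,0)
cv2.imwrite("pics/s3.png",np.hstack([a,b[:, :360]]))
E
```

```text
[-1.93737292 -1.35035071  4.34117923] [-0.39543534  0.61878651  0.04294155] [0.61376787 0.05909343 0.31467413] [6.51776243e-01 7.58411104e-01 3.97061674e-04 4.10527002e-04]
```

View pics/s3.png

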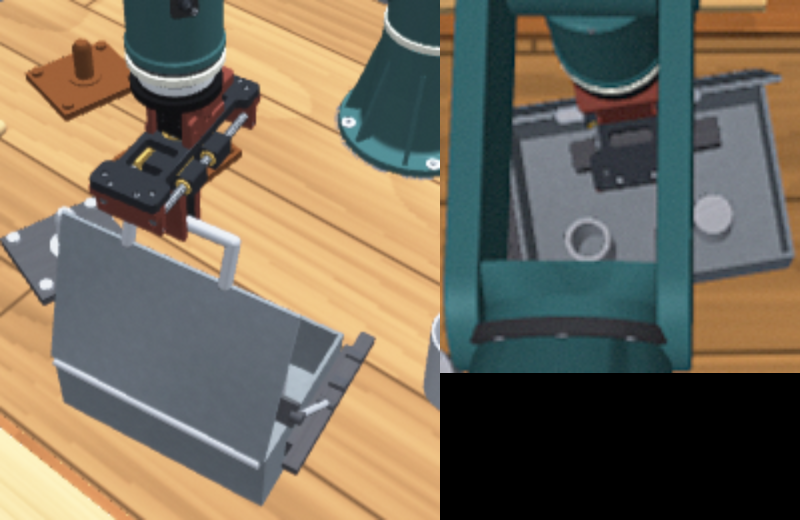

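The lid is nearly vertical at about 1.27 rad. The sleeve shows at left and the round bar at right in the top view. I'll go slightly further to be sure of the upper tooth, watching for the stop.

>>> arm_command:
  steps:
    - [0,0,0.3,-0.08,0,0,0]
    - [0,0,0.6,-0.15,0,0,0]
    - [0,0,0.6,-0.15,0,0,0]
    - [0,0,0.6,-0.15,0,0,0]

```text
time_s: 7.3
eef_pos: [0.6193, 0.0599, 0.3162]
tool_rot: [0.652, 0.758, 0.0, 0.0]
contact_force: [-3.0, -1.2, 7.0]
grip_width: 0.148
```

>>> arm_command:
  steps:
    - [0,0,-0.3,0.0,0,0,0]
    - [0,0,-0.7,0.1,0,0,0]
    - [0,0,-1.1,0.2,0,0,0]
    - [0,0,-1.5,0.35,0,0,0]
    - [0,0,-1.8,0.48,0,0,0]
    - [0,0,-1.8,0.48,0,0,0]
    - [0,0,-1.8,0.48,0,0,0]

```text
time_s: 8.0
eef_pos: [0.6013, 0.0572, 0.3106]
tool_rot: [0.652, 0.758, -0.0, -0.0]
contact_force: [0.6, -1.2, -1.2]
grip_width: 0.154
```

>>> arm_command:
  steps:
    - [0,0,-0.1,0.04,0,0,0]
    - [0,0,-0.2,0.08,0,0,0]
    - [0,0,-0.2,0.08,0,0,0]

```text
time_s: 8.3
eef_pos: [0.5997, 0.0569, 0.31]
tool_rot: [0.652, 0.758, 0.0, 0.0]
contact_force: [1.2, 0.4, -1.8]
grip_width: 0.153
```

>>> arm_command:
  steps:
    - [0,0,-0.1,0.04,0,0,0]
    - [0,0,-0.2,0.08,0,0,0]
    - [0,0,-0.2,0.08,0,0,0]

```text
time_s: 8.6
eef_pos: [0.5974, 0.0566, 0.3091]
tool_rot: [0.652, 0.758, -0.0, -0.0]
contact_force: [0.6, -0.3, -0.5]
grip_width: 0.15
```

>>> arm_command:
  steps:
    - [0,0,-0.1,0.04,0,0,0]
    - [0,0,-0.2,0.08,0,0,0]
    - [0,0,-0.2,0.08,0,0,0]

```text
time_s: 8.9
eef_pos: [0.5953, 0.0563, 0.3084]
tool_rot: [0.652, 0.758, -0.0, -0.0]
contact_force: [0.0, -0.6, -0.8]
grip_width: 0.152
```

>>> arm_command:
  steps:
    - [0,0,-0.13,0.06,0,0,0]
    - [0,0,-0.25,0.11,0,0,0]
    - [0,0,-0.25,0.11,0,0,0]

```text
time_s: 9.2
eef_pos: [0.5928, 0.0559, 0.3073]
tool_rot: [0.652, 0.758, -0.0, -0.0]
contact_force: [-0.1, -0.6, 0.4]
grip_width: 0.154
```

>>> arm_command:
  steps:
    - [0,0,-0.13,0.06,0,0,0]
    - [0,0,-0.25,0.11,0,0,0]
    - [0,0,-0.25,0.11,0,0,0]

```text
time_s: 9.5
eef_pos: [0.5903, 0.0555, 0.3061]
tool_rot: [0.652, 0.758, -0.0, -0.0]
contact_force: [-1.4, 0.8, 2.0]
grip_width: 0.151
```

>>> arm_command:
  steps:
    - [0,0,-0.12,0.05,0,0,0]
    - [0,0,-0.24,0.1,0,0,0]
    - [0,0,-0.24,0.1,0,0,0]

```text
time_s: 9.8
eef_pos: [0.5879, 0.0552, 0.305]
tool_rot: [0.652, 0.758, -0.0, -0.0]
contact_force: [-0.7, -0.3, 1.1]
grip_width: 0.152
```

>>> arm_command:
  steps:
    - [0,0,-0.12,0.05,0,0,0]
    - [0,0,-0.24,0.1,0,0,0]
    - [0,0,-0.24,0.1,0,0,0]

```text
time_s: 10.1
eef_pos: [0.5856, 0.0548, 0.304]
tool_rot: [0.652, 0.758, -0.0, -0.0]
contact_force: [-0.9, 1.0, 1.5]
grip_width: 0.149
```

>>> arm_command:
  steps:
    - [0,0,-0.12,0.05,0,0,0]
    - [0,0,-0.24,0.1,0,0,0]
    - [0,0,-0.24,0.1,0,0,0]

```text
time_s: 10.4
eef_pos: [0.5833, 0.0545, 0.3029]
tool_rot: [0.652, 0.758, -0.0, -0.0]
contact_force: [-0.5, 0.9, 0.2]
grip_width: 0.151
```

>>> arm_command:
  steps:
    - [0,0,-0.12,0.06,0,0,0]
    - [0,0,-0.24,0.11,0,0,0]
    - [0,0,-0.24,0.11,0,0,0]

```text
time_s: 10.7
eef_pos: [0.581, 0.0542, 0.3018]
tool_rot: [0.652, 0.758, -0.0, -0.0]
contact_force: [0.2, 1.8, -1.8]
grip_width: 0.145
```

>>> arm_command:
  steps:
    - [0,0,-0.12,0.06,0,0,0]
    - [0,0,-0.24,0.12,0,0,0]
    - [0,0,-0.24,0.12,0,0,0]

```text
time_s: 11.0
eef_pos: [0.5785, 0.0538, 0.3007]
tool_rot: [0.652, 0.758, -0.0, -0.0]
contact_force: [0.3, 1.8, -1.1]
grip_width: 0.153
```

>>> arm_command:
  steps:
    - [0,0,-0.12,0.06,0,0,0]
    - [0,0,-0.24,0.12,0,0,0]
    - [0,0,-0.24,0.12,0,0,0]

```text
time_s: 11.3
eef_pos: [0.5761, 0.0535, 0.2995]
tool_rot: [0.652, 0.758, -0.0, -0.0]
contact_force: [-0.2, 2.1, 0.2]
grip_width: 0.149
```

>>> arm_command:
  steps:
    - [0,0,-0.12,0.06,0,0,0]
    - [0,0,-0.24,0.12,0,0,0]
    - [0,0,-0.24,0.12,0,0,0]

```text
time_s: 11.6
eef_pos: [0.5737, 0.053, 0.2983]
tool_rot: [0.652, 0.758, -0.0, -0.0]
contact_force: [-1.1, 3.3, 0.6]
grip_width: 0.15
```

>>> arm_command:
  steps:
    - [0,0,-0.11,0.06,0,0,0]
    - [0,0,-0.22,0.12,0,0,0]
    - [0,0,-0.22,0.12,0,0,0]

```text
time_s: 11.9
eef_pos: [0.5724, 0.0529, 0.2976]
tool_rot: [0.652, 0.758, 0.001, 0.0]
contact_force: [1.7, 3.6, 0.9]
grip_width: 0.148
```

>>> arm_command:
  steps:
    - [0,0,-0.06,0.03,0,0,0]
    - [0,0,-0.12,0.06,0,0,0]
    - [0,0,-0.12,0.06,0,0,0]

```text
time_s: 12.2
eef_pos: [0.5718, 0.0527, 0.2972]
tool_rot: [0.652, 0.758, 0.001, 0.001]
contact_force: [3.7, 4.7, 2.1]
grip_width: 0.151
```

>>> arm_command:
  steps:
    - [0,0,-0.06,0.03,0,0,0]
    - [0,0,-0.12,0.06,0,0,0]
    - [0,0,-0.12,0.06,0,0,0]
    - [0,0,-0.12,0.06,0,0,0]
    - [0,0,-0.12,0.06,0,0,0]

```text
time_s: 12.7
eef_pos: [0.5715, 0.0527, 0.2971]
tool_rot: [0.652, 0.758, 0.002, 0.002]
contact_force: [5.4, 5.4, 1.8]
grip_width: 0.149
```

The stay now carries the lid: further commands push the force up without moving it. I'll release, then rise.

>>> arm_command:
  steps:
    - [0.43,0,0.2,-0.05,0,0,0]
    - [0.43,0,0.2,-0.05,0,0,0]
    - [0.43,0,0.2,-0.05,0,0,0]
    - [0.43,0,0.2,-0.05,0,0,0]
    - [0.43,0,0.2,-0.05,0,0,0]
    - [0.43,0,0.2,-2,0,0,0]
    - [0.43,0,0.2,-5,0,0,0]
    - [0.43,0,0.2,-9,0,0,0]
    - [0.43,0,0.2,-9,0,0,0]
    - [0.43,0,0.2,-9,0,0,0]

```text
time_s: 13.7
eef_pos: [0.5718, 0.0525, 0.3869]
tool_rot: [0.652, 0.758, 0.0, 0.001]
contact_force: [0.5, 0.0, -1.4]
grip_width: 0.429
```

```bash
python3 - <<'E'
from h import *
o=env.get_obs(); json.dump(dict(p=o['eef_pos'].tolist(),q=tool(YAW).as_quat().tolist()),open("cmd.json","w"))
plan([([.46,-.02,.40],tool(YAW-np.pi/4)),([.42,-.14,.40],tool(YAW-np.pi/2))])
E
```

```text
[-5.5, -12.14, -1.31] [0.0, 0.0, 45.0]
[-16.76, -17.89, -1.31] [0.0, 0.0, 90.0]
```

>>> arm_command:
  steps:
    - [0.72,-2.75,-6.07,-1.31,0,0,22]
    - [0.72,-5.5,-12.14,-1.31,0,0,45]
    - [0.72,-5.5,-12.14,-1.31,0,0,45]
    - [0.72,-5.5,-12.14,-1.31,0,0,45]
    - [0.72,-16.76,-17.89,-1.31,0,0,90]
    - [0.72,-16.76,-17.89,-1.31,0,0,90]
    - [0.72,-16.76,-17.89,-1.31,0,0,90]
    - [0.72,-16.76,-17.89,-1.31,0,0,90]
    - [0.72,-16.76,-17.89,-1.31,0,0,90]
    - [0.72,-16.76,-17.89,-1.31,0,0,90]
    - [0.72,-16.76,-17.89,-1.31,0,0,90]
    - [0.72,-16.76,-17.89,-1.31,0,0,90]
    - [0.72,-16.76,-17.89,-1.31,0,0,90]
    - [0.72,-16.76,-17.89,-1.31,0,0,90]

```text
time_s: 15.1
eef_pos: [0.4195, -0.1398, 0.3985]
tool_rot: [0.997, 0.076, -0.001, -0.0]
contact_force: [-0.8, -0.8, 0.3]
grip_width: 0.72
```

```bash
python3 - <<'E'
from h import *
o=env.get_obs(); print(o['joint_pos'].round(3))
print(proj("top",[[.54,.1,.095],[.53,-.01,.08]]))
cv2.imwrite("pics/t4.png",cv2.resize(vision.read_camera("top")[145:265,220:360,::-1],None,fx=5,fy=5,interpolation=cv2.INTER_CUBIC))
E
```

```text
[-0.478  0.     1.537 -0.     1.605  0.94 ]
[[270.33032872 216.8469549 ]
 [311.29417791 220.76760905]]
```

View pics/t4.png

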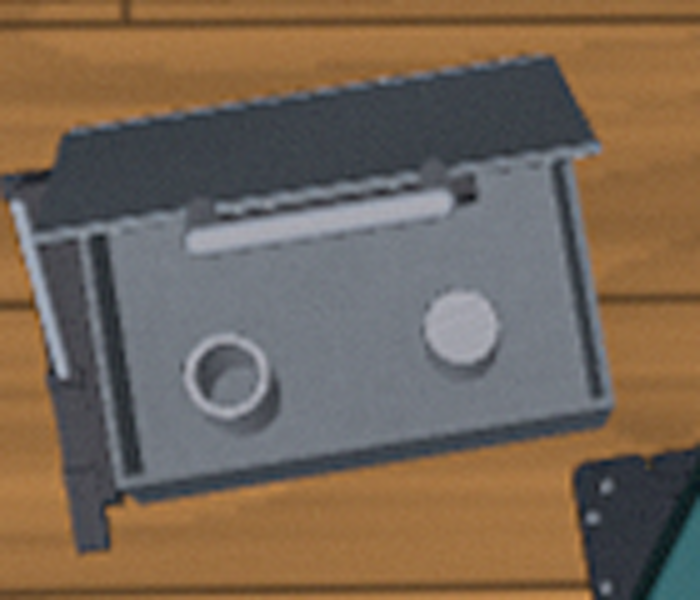

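The lid stays propped. In the crop, the sleeve's top ring is centred at (228,376), the round bar at (461,327) and the stay's foot at (63,378). Next is the sleeve position and the grasp plan.

```bash
python3 - <<'E'
from h import *
U=lambda p:(np.array(p)+.5)/5-.5+[220,145]
loc=lambda w:np.array([(w-H)@BX,(w-H)@BY]).round(4)
for n,p,z in(("sleeve",(228,376),.095),("rb",(461,327),.08),("foot",(63,378),.1),("FLtip",(125,485),.1),("FR",(608,405),.1),("barL",(187,243),.305),("barR",(452,203),.305)):
    w=onplane("top",U(p),z); print(n,w.round(4),loc(w))
e=[(185,376),(272,376)]; a,b=[onplane("top",U(p),.095) for p in e]; print("dia",np.linalg.norm(a-b))
print(cmd())
E
```

```text
sleeve [0.5322 0.1138 0.095 ] [-0.1395  0.0664]
rb [ 0.5597 -0.0118  0.08  ] [-0.1311 -0.0619]
foot [0.5315 0.2012 0.1   ] [-0.127   0.1529]
FLtip [0.4736 0.1681 0.1   ] [-0.1892  0.1289]
FR [ 0.513 -0.09   0.1  ] [-0.1889 -0.1323]
barL [0.5626 0.1119 0.305 ] [-0.1096  0.0599]
barR [ 0.5796 -0.0079  0.305 ] [-0.1107 -0.061 ]
dia 0.0466202259943117
(array([ 0.41998557, -0.13996137,  0.39997382]), Rotation.from_matrix(array([[ 0.98877108,  0.14943813,  0.        ],
                            [ 0.14943813, -0.98877108,  0.        ],
                            [ 0.        ,  0.        , -1.        ]])))
```

```bash
python3 - <<'E'
from h import *
Rt=tool(YAW-np.pi/2,np.radians(22)); z=Rt.as_matrix()[:,2]; print(z)
G=np.array([.533,.114,.083])+.019*z; pre=G-.14*z; print(G,pre)
plan([([.40,.0,.36],tool(YAW-np.pi/2,np.radians(12))),([.42,.09,.28],Rt),(pre,Rt)])
E
```

```text
[ 0.37040017  0.05598051 -0.92718385]
[0.5400376  0.11506363 0.06538351] [0.48818158 0.10722636 0.19518925]
[0.12, -14.14, 4.0] [-0.0, 12.0, 0.0]
[3.44, -22.74, 12.0] [-0.0, 22.0, 0.0]
[10.44, -23.42, 20.48] [-0.0, 22.0, 0.0]
```

>>> arm_command:
  steps:
    - [0.72,0.12,-5,1.5,0,4,0]
    - [0.72,0.12,-10,3,0,8,0]
    - [0.72,0.12,-14.14,4,0,12,0]
    - [0.72,1.7,-18.5,8,0,17,0]
    - [0.72,3.44,-22.74,12,0,22,0]
    - [0.72,3.44,-22.74,12,0,22,0]
    - [0.72,5.77,-23,14.8,0,22,0]
    - [0.72,8.1,-23.2,17.6,0,22,0]
    - [0.72,10.44,-23.42,20.48,0,22,0]
    - [0.72,10.44,-23.42,20.48,0,22,0]
    - [0.72,10.44,-23.42,20.48,0,22,0]
    - [0.72,10.44,-23.42,20.48,0,22,0]

```text
time_s: 16.35
eef_pos: [0.4875, 0.1071, 0.1953]
tool_rot: [0.979, 0.074, 0.191, -0.014]
contact_force: [1.0, 0.2, -0.1]
grip_width: 0.723
```

>>> arm_command:
  steps:
    - [0.72,0,0,3,0,0,0]
    - [0.72,0,0,6,0,0,0]
    - [0.72,0,0,8,0,0,0]
    - [0.72,0,0,10,0,0,0]
    - [0.72,0,0,11.5,0,0,0]
    - [0.72,0,0,11.5,0,0,0]

```text
time_s: 16.95
eef_pos: [0.5305, 0.1134, 0.0879]
tool_rot: [0.979, 0.074, 0.19, -0.014]
contact_force: [-0.4, 0.1, 0.2]
grip_width: 0.72
```

>>> arm_command:
  steps:
    - [0.72,0,0,1.3,0,0,0]
    - [0.72,0,0,2.5,0,0,0]
    - [0.72,0,0,2.5,0,0,0]
    - [0.3,0,0,2.5,0,0,0]
    - [0.3,0,0,2.5,0,0,0]
    - [0.3,0,0,2.5,0,0,0]
    - [0.3,0,0,2.5,0,0,0]
    - [0.3,0,0,2.5,0,0,0]
    - [0.3,0,0,2.5,0,0,0]
  squeeze: 35

```text
time_s: 17.85
eef_pos: [0.5401, 0.1152, 0.0651]
tool_rot: [0.979, 0.074, 0.191, -0.014]
contact_force: [-1.6, 0.6, 5.3]
grip_width: 0.516
```

```bash
python3 - <<'E'
from h import *
p,r=cmd(); p=p+r.apply([0,0,.14]); json.dump(dict(p=p.tolist(),q=r.as_quat().tolist()),open("cmd.json","w"))
z=r.as_matrix()[:,2]; g=p-.019*z; print(g)
up=np.array([0,0,1.]); t=[p+up*.02,p+up*.07-BX*.01,p+up*.12-BX*.02,p+up*.12-BX*.10]
plan([(x,r) for x in t]); print()
R2=tool(YAW-.45-np.pi/2,np.radians(22)); z2=R2.as_matrix()[:,2]
plan([(np.array([.45,-.10,.203])+.019*z2,R2),(np.array([.522,-.228,.183])+.019*z2,R2)])
E
```

```text
[0.53303328 0.1139838  0.08298457]
[0.75, 0.0, -1.85] [0.0, 0.0, 0.0]
[1.7, -0.0, -6.86] [0.0, 0.0, 0.0]
[2.64, -0.0, -11.88] [0.0, 0.0, 0.0]
[-4.78, -0.0, -14.87] [0.0, 0.0, 0.0]

[-1.37, 20.23, -0.56] [-9.7, 0.0, 23.9]
[2.71, 33.96, 3.25] [-9.7, 0.0, 23.9]
```

>>> arm_command:
  steps:
    - [0.3,0.35,0,-0.9,0,0,0]
    - [0.3,0.75,0,-1.85,0,0,0]
    - [0.3,1.25,0,-4.4,0,0,0]
    - [0.3,1.7,0,-6.86,0,0,0]
    - [0.3,2.2,0,-9.4,0,0,0]
    - [0.3,2.64,0,-11.88,0,0,0]
    - [0.3,0.2,0,-12.9,0,0,0]
    - [0.3,-2.3,0,-13.9,0,0,0]
    - [0.3,-4.78,0,-14.87,0,0,0]
    - [0.3,-4.78,0,-14.87,0,0,0]
    - [0.3,-4.78,0,-14.87,0,0,0]

```text
time_s: 18.95
eef_pos: [0.4401, 0.1, 0.1847]
tool_rot: [0.979, 0.074, 0.19, -0.014]
contact_force: [-0.5, -0.4, -1.0]
grip_width: 0.512
```

>>> arm_command:
  steps:
    - [0.3,-0.34,5,-0.14,-2.4,0,6]
    - [0.3,-0.68,10,-0.28,-4.8,0,12]
    - [0.3,-1.0,15,-0.42,-7.3,0,18]
    - [0.3,-1.37,20.23,-0.56,-9.7,0,23.9]
    - [0.3,0,24.8,0.7,-9.7,0,23.9]
    - [0.3,1.35,29.4,2,-9.7,0,23.9]
    - [0.3,2.71,33.96,3.25,-9.7,0,23.9]
    - [0.3,2.71,33.96,3.25,-9.7,0,23.9]
    - [0.3,2.71,33.96,3.25,-9.7,0,23.9]
    - [0.3,2.71,33.96,3.25,-9.7,0,23.9]
    - [0.3,2.71,33.96,3.25,-9.7,0,23.9]

```text
time_s: 20.05
eef_pos: [0.5281, -0.2287, 0.1644]
tool_rot: [0.971, -0.146, 0.188, 0.029]
contact_force: [-0.3, 0.7, -1.7]
grip_width: 0.514
```

```bash
python3 - <<'E'
from h import *
o=env.get_obs(); r=R.from_quat(o['tool_rot']); print(o['eef_pos']-.019*r.as_matrix()[:,2], o['joint_pos'].round(2))
a=vision.read_camera("top")[170:270,330:430,::-1]; b=vision.read_camera("scene")[150:265,185:300,::-1]
f=lambda q:cv2.resize(q,(400,400),interpolation=cv2.INTER_CUBIC)
cv2.imwrite("pics/h5.png",np.hstack([f(a),f(b)]))
E
```

```text
[ 0.52128067 -0.22661971  0.18198936] [-0.6   0.23  1.96  0.2   0.59  1.12]
```

View pics/h5.png

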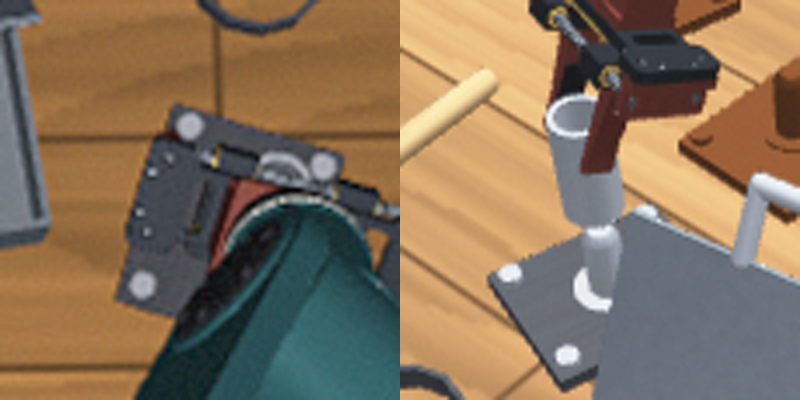

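The scene half shows the sleeve above the jig spigot: top ring at about (577,117), lower end at about (598,215), spigot tip at (603,235). I'll check its lean and offset numerically.

```bash
python3 - <<'E'
from h import *
g=np.array([.5213,-.2266]); zg=.182
k=115/400
inv=lambda q:((q-[185,150]+.5)/k-.5+[400,0]).round(0)
for z in(zg-.078,zg+.012): 
    for dx,dy in((0,0),(.01,0),(0,.01)): print(z,dx,dy,inv(proj("scene",[[g[0]+dx,g[1]+dy,z]])[0]))
print("spigot tip px expected",inv(proj("scene",[[.522,-.228,.08]])[0]),"foot",inv(proj("scene",[[.522,-.228,.018]])[0]))
print("seen tip earlier",inv(S((134,55))), "foot", inv(S((143,117))))
s=vision.read_camera("scene")[195:262,225:265,::-1]; cv2.imwrite("pics/h6.png",cv2.resize(vision.read_camera("scene")[170:245,220:275,::-1],None,fx=8,fy=8,interpolation=cv2.INTER_CUBIC))
E
```

```text
0.104 0 0 [596. 207.]
0.104 0.01 0 [586. 214.]
0.104 0 0.01 [606. 213.]
0.194 0 0 [580. 115.]
0.194 0.01 0 [570. 123.]
0.194 0 0.01 [591. 122.]
spigot tip px expected [598. 229.] foot [607. 285.]
seen tip earlier [599. 227.] foot [608. 287.]
```

View pics/h6.png

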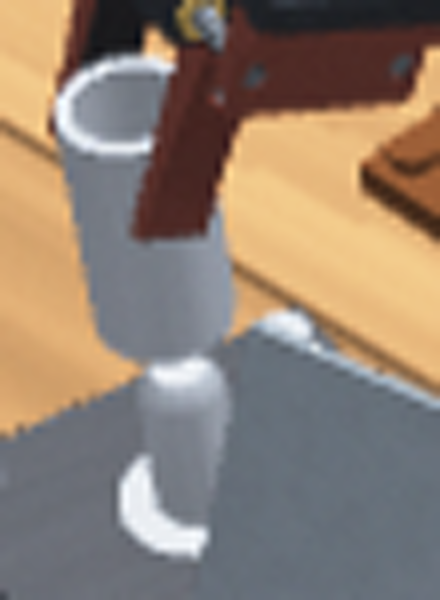

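```bash
python3 - <<'E'
from h import *
a=np.linspace(0,2*np.pi,721)
def obs(p,z=.104):
    x,y,u,v=p; ax=np.array([u,v,1.]); ax/=np.linalg.norm(ax)
    e1=np.cross(ax,[0,1,0]); e1/=np.linalg.norm(e1); e2=np.cross(ax,e1)
    ring=.023*(np.outer(np.cos(a),e1)+np.outer(np.sin(a),e2)); b=np.array([x,y,z])
    q=[(proj("scene",c+ring)-[220,170]+.5)*8-.5 for c in(b,b+.09*ax)]
    return np.array([q[1][:,0].min(),q[1][:,1].min(),q[0][:,1].max(),q[0][:,0].min(),q[0][:,0].max()])
ob=np.array([54,55,362,97,236])
print(obs([.5213,-.2266,0,0]))
for z in(.100,.104,.108):
    r=least_squares(lambda p:obs(p,z)-ob,[.52,-.228,0,0],x_scale=.01); print(z,r.x.round(4),r.fun.round(1))
E
```

```text
[ 59.64439784  55.8993196  367.66476577  99.78453924 243.15847603]
0.1 [ 0.5175 -0.2333  0.0263  0.0206] [-0.1  0.  -0.1 -1.6  1.8]
0.104 [ 0.5197 -0.2304  0.0355  0.0324] [-0.1  0.  -0.1 -2.   2.1]
0.108 [ 0.522  -0.2274  0.0442  0.0438] [-0.1  0.  -0.1 -2.3  2.4]
```

The sleeve is upright within about 0.04 rad and within about 2 mm of the spigot axis. The taper and the arm's compliance should take up the rest, so I'll lower it while watching the force.

>>> arm_command:
  steps:
    - [0.3,-0.37,0,0.93,0,0,0]
    - [0.3,-0.75,0,1.85,0,0,0]
    - [0.3,-0.94,0,2.32,0,0,0]
    - [0.3,-1.05,0,2.6,0,0,0]
    - [0.3,-1.16,0,2.87,0,0,0]
    - [0.3,-1.16,0,2.87,0,0,0]

```text
time_s: 20.85
eef_pos: [0.5285, -0.23, 0.1331]
tool_rot: [0.971, -0.146, 0.188, 0.029]
contact_force: [0.7, -0.3, -2.0]
grip_width: 0.508
```

>>> arm_command:
  steps:
    - [0.3,-0.19,0,0.46,0,0,0]
    - [0.3,-0.37,0,0.93,0,0,0]
    - [0.3,-0.56,0,1.39,0,0,0]
    - [0.3,-0.75,0,1.85,0,0,0]
    - [0.3,-0.75,0,1.85,0,0,0]

```text
time_s: 21.35
eef_pos: [0.5281, -0.2297, 0.1126]
tool_rot: [0.971, -0.146, 0.188, 0.028]
contact_force: [0.1, -0.0, -2.0]
grip_width: 0.514
```

>>> arm_command:
  steps:
    - [0.3,-0.19,0,0.46,0,0,0]
    - [0.3,-0.37,0,0.93,0,0,0]
    - [0.3,-0.56,0,1.39,0,0,0]
    - [0.3,-0.75,0,1.85,0,0,0]
    - [0.3,-0.94,0,2.32,0,0,0]
    - [0.3,-1.09,0,2.69,0,0,0]
    - [0.3,-1.09,0,2.69,0,0,0]

```text
time_s: 22.05
eef_pos: [0.5282, -0.2298, 0.0839]
tool_rot: [0.971, -0.146, 0.188, 0.029]
contact_force: [-0.7, -0.1, -1.9]
grip_width: 0.514
```

>>> arm_command:
  steps:
    - [0.3,-0.08,0,0.19,0,0,0]
    - [0.3,-0.15,0,0.37,0,0,0]
    - [0.3,-0.23,0,0.56,0,0,0]
    - [0.3,-0.26,0,0.65,0,0,0]
    - [0.3,-0.26,0,0.65,0,0,0]

```text
time_s: 22.55
eef_pos: [0.5291, -0.2303, 0.0781]
tool_rot: [0.971, -0.146, 0.189, 0.029]
contact_force: [-0.2, 0.8, 3.2]
grip_width: 0.51
```

>>> arm_command:
  steps:
    - [0.3,-0.04,0,0.09,0,0,0]
    - [0.3,-0.08,0,0.19,0,0,0]
    - [0.3,-0.08,0,0.19,0,0,0]

```text
time_s: 22.85
eef_pos: [0.5298, -0.23, 0.0777]
tool_rot: [0.97, -0.146, 0.19, 0.029]
contact_force: [-4.0, 7.1, 20.4]
grip_width: 0.512
```

It is seated firmly: 20 N with no further descent. I'll release and back out along the tool axis.

>>> arm_command:
  steps:
    - [0.72,0.08,0,-0.19,0,0,0]
    - [0.72,0.08,0,-0.19,0,0,0]
    - [0.72,0.08,0,-0.19,0,0,0]
    - [0.72,0.08,0,-0.19,0,0,0]
    - [0.72,0.08,0,-2,0,0,0]
    - [0.72,0.08,0,-4,0,0,0]
    - [0.72,0.08,0,-8,0,0,0]
    - [0.72,0.08,0,-12,0,0,0]
    - [0.72,0.08,0,-16,0,0,0]
    - [0.72,0.08,0,-20,0,0,0]
    - [0.72,0.08,0,-20,0,0,0]
    - [0.72,0.08,0,-20,0,0,0]

```text
time_s: 24.05
eef_pos: [0.458, -0.2084, 0.262]
tool_rot: [0.97, -0.146, 0.19, 0.029]
contact_force: [-0.4, 0.2, 0.6]
grip_width: 0.716
```

```bash
python3 - <<'E'
from h import *
print(env.get_obs()['contact_force'])
a=vision.read_camera("top")[120:300,220:430,::-1]; b=vision.read_camera("scene")[130:370,190:430,::-1]
f=lambda q:cv2.resize(q,(400,int(400*q.shape[0]/q.shape[1])),interpolation=cv2.INTER_CUBIC)
a,b=f(a),f(b); a=cv2.copyMakeBorder(a,0,400-a.shape[0],0,0,0); cv2.imwrite("pics/e7.png",np.hstack([a,b]))
k=240/400
print("expected upright sleeve on scene crop: top,bottom",[((proj("scene",[[.522,-.228,z]])[0]-[190,130])/k+[400,0]).round() for z in(.108,.018)])
E
```

```text
[-0.37946108  0.18751395  0.58424805]
expected upright sleeve on scene crop: top,bottom [array([484., 130.]), array([490., 169.])]
```

View pics/e7.png

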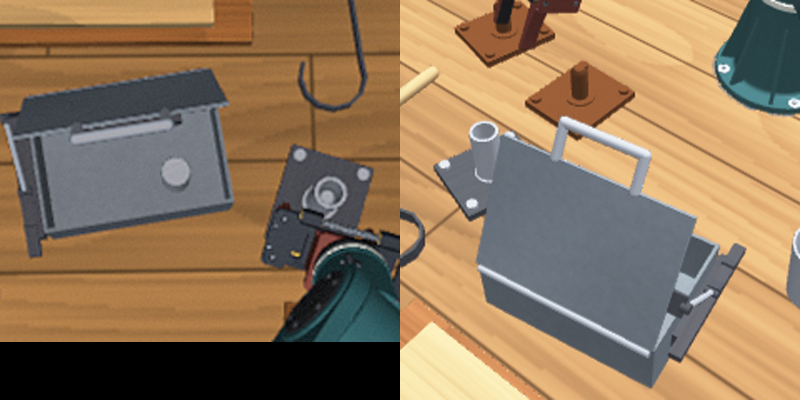

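The sleeve stands on the spigot: its top ring is at about (484,131) against a predicted (484,130) when fully home. The lid is still propped, the round bar has not moved, and the robot is clear. I'm handing in.

```bash
python3 -c "
from bench import env
print(env.close_job())"
```

```text
the job is handed in; nothing more can be done
None
```

The lid is propped on its stay at the upper tooth and the steel sleeve is fully down on the grey jig's spigot. I handed the job in at about 24 s; the hand-in reports no verdict.

**Lid:** I raised it to about 1.30 rad by my estimate from the hand's position. I then eased it down in steps of about 2.5 mm until the stay took it at about 1.07 rad. At that point the hand stopped moving while the force rose to about 8 N. I held it there 0.4 s and then let go.

**Sleeve:** I took it from the left of the bin with the hand tilted 22° and lowered it onto the spigot without any jamming. It stopped on the shoulder with a brief 20 N push, at the height worked out for fully home.

**Last checks:**
- **Sleeve:** the final picture shows the sleeve's top ring within about 1 px (of the enlarged view) of where it should be when fully home.
- **Lid and round bar:** the lid is still propped, and the round bar stands where it was.
- **Contact:** the gripper is clear, with a residual force reading under 1 N.
- **Other bystanders:** I did not re-measure the square tube, hooks, hammer or pot. The arm's path stayed clear of them.

**Disagreements:**
- **Bar position:** the handle was about 2.5 mm further out than my camera fit.
- **Lifting force:** the hand followed a path 5–8 mm outside the ideal arc, probably because the bar slid in the fingers. I corrected this on the way; the force at the wrist peaked at about 23 N.
- **Sleeve lean:** before lowering, the pictures suggested a lean of up to about 0.06 rad, though picking errors limit that estimate. I saw no lean in the final picture, but I did not measure it again.

I viewed 11 pictures, one over the budget of 10.

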